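# Fit the flip-top tub into the bottle row

## Task

In the aquarium cabinet, a tight row stands in the low rack on the shelf. Nudge the two screw-capped bottles in it apart to open a gap between them, then slide the clear tub with the flip-top lid into that gap, so that it stands upright on the rack's floor in line with the row, its narrow side to the rack's open front. Do not tip the tub or the bottles over: both bottles end standing in the rack, one on either side of the tub.

Things in the scene. Friction and masses are not known exactly. Their poses are not given: they have to be found in the camera images.
- rack: low aluminium rack fixed to the shelf, 366 mm long (y) by 80 mm deep (x), open at its front (-x, towards the robot). Origin: centre of its underside; x to the back, y along the row, z up. Floor 6 mm thick; end stops 46 mm high, inner faces at y = +175 and -175 mm; back lip 16 mm high, inner face at x = +40 mm. Free floor of 26 to 137 mm at each end of the row, often unequal.
- bottle_a_c (a point): one of two like white square bottles with a round grey screw cap, side by side in the row near the rack's x = 0: body 46 x 46 mm, 60 mm high; cap 30 mm across, top at 85 mm; about 0.15 kg, slides on the rack's floor. Point: its centre, 42.5 mm over its underside; axes as the rack's at the start. Either may be the left one.
- bottle_b_c (a point): the other bottle: same shape, size, point and axes, 1 mm beside the first. 1 mm beyond each bottle, on its outer side, ends the row: a square carton and a square canister without caps, 46 x 46 mm, 74 to 78 mm high, about 0.13 kg, which slide along when a bottle is pushed against them.
- tub_c (a point): clear rectangular tub, white rings inside, closed white flip-top lid; 58 mm (x) by 46 mm (y, the narrow way), 110 mm high, about 0.12 kg, rigid; loose on the shelf in front of the rack, turned up to 20 degrees. A round clear screw-lid jar nearby is not meant. Point: its centre, 55 mm over its underside; z up. In the gap its x goes along the rack's x, either way round.

How it is judged:
By the outcome, as a careful person would: the job done as asked, in the order asked, and still so for the second after the job is handed in, with the robot touching nothing.
It also fails if it takes over 58 s, if anything falls off the work surface, if the arm or the gripper's body presses on something with over 40 N, if the wrist force passes 120 N, or if a joint passes its speed limit or range.

## Robot

A 7-joint arm with a two-finger parallel gripper is mounted at the origin on the work surface. World frame = base frame: x ahead of the robot, y to its left, z up, the work surface at z = 0. Lengths are in m, angles in rad, forces in N, time in s.
With the tool pointing down it reaches from about 0.4 to 0.85 m from the base axis. Payload 10.4 kg.
Tool frame: the origin (TCP) lies midway between the tips of the shut fingers; the grasp point (between the pads) lies 19 mm behind it; z points along the fingers, y is the line along which they close (so a half turn about z gives the same grasp; the last joint's range is limited). The gripper opens to 87 mm and grips with 3 to 60 N. Pads are 19 mm wide; open, the fingers measure 117 mm over their backs; the gripper's body (75 mm by 190 mm) begins 51 mm behind the grasp point.
Start: joints at [1.079, 0.332, -0.065, 1.46, 0.022, 1.35, -0.088], TCP at [0.282, -0.558, 0.223] pointing down, gripper open.
Joint ranges: [-2.6, 2.6], [-0.5, 2.12], [-1.47, 1.34], [0.16, 2.42], [-1.27, 4.41], [0.06, 2.06], [-2.6, 2.6]. Speed limits (rad/s): [2.22, 2.22, 2.79, 2.79, 3.14, 3.14, 3.14].

## Interface

Orientations are given as a unit quaternion [x, y, z, w].
In Python, from bench import r gives the robot as it stands.
- The arm moves only by the tool arm_command, never from a script. Its argument "moves" is one flat list of numbers, 4 for each row, row after row: the shift along the tool's x, y, z in cm, then the turn about the tool's z in degrees. A call has 1 to 12 rows; each row shifts and turns the commanded pose from where the row before left it, along the tool's axes as they then stand; what a row does not reach is not made up. A row lasts 1/12 s, in which the tool goes at most 41.7 mm and 7.16 degrees, less where a joint would pass 70% of its speed; a pose out of reach is approached as far as the arm can. A call with a gripper value outside its range is refused whole. "fingers" is the opening in per cent of the stroke, from 0 (shut) to 100 (fully open), set as the call begins (left out, the last holds). The fingers move at their own pace and stop on an object; "squeeze" is the grip in N (left out, the last holds). Time passes only in rows, so rows that do not move let the fingers close. It gives the time, the measured TCP pose, the force, the opening and the grip force at its end, in the units of the state.
- r.read_state(): the state, without advancing time (a new reading comes with each control period).
- r.camera(name): name is "scene" or "top" or "wrist"; returns the picture (420x560x3 uint8, red, green, blue); there is no depth.
- r.camera_info(name): a dict with "fx", "fy", "cx", "cy" (pixels), "origin" and "attitude" of the camera in the world. Camera axes: x right, y up, looking along -z (the intrinsics and any distortion apply to the point x, -y, -z); pixel columns grow to the right and rows downward; lengths in m; the calibration is good to about 2 mm. A picture is of the moment at which its call begins: read the wrist's pose just before it. camera_info takes no time and is no camera call; for the wrist camera it gives the pose at the moment of the call.
- r.close_job(): hands the job in; it is judged then, once.
The state is a dict: "time": time; "joint_positions": joint angles; "joint_vel": joint speeds; "joint_torque": joint torques, N m; "ee_pos": TCP position; "eef_rot": TCP orientation; "ft_force": force on the tool from outside, world axes, zero at the start; "torque": the same for the moment, N m; "width": finger opening in m; "grip_force": force on a finger pad.
Only numpy, scipy, OpenCV 4.12 (cv2) and the standard library are available. Lean on these libraries where they do the work, as an engineer would, in place of code of your own. Each camera call takes 0.05 s, during which the arm holds its last target. There are 200 camera calls.

## Working session

There is one attempt and no reset: what is moved stays moved. The work goes in short steps, Python scripts to look and compute and a tool call to move; the robot and the scene stay as the last step left them, time stands still between calls to the robot, and variables do not carry over. Pictures are saved under pics/ and viewed, at most 10 in all, crops included, and the job is handed in when it is done.

Besides the shell and the picture viewer there is one more tool, called after "Emit:" as name(argument=value, ...) on one line, values as JSON. arm_command: Moves the arm, as the interface text tells. Its arguments: {"type":"object","properties":{"moves":{"type":"array"},"fingers":{"type":"number"},"squeeze":{"type":"number"}},"required":["moves"]}

```bash
mkdir -p pics; ls
python3 - <<'E'
from bench import r
import cv2
s=r.read_state(); print(s)
for n in("scene","top"):
    cv2.imwrite(f"pics/{n}0.png",r.camera(n)[:,:,::-1]); print(r.camera_info(n))
E
```

```text
pics
{'time': 0.0, 'joint_positions': array([ 1.07940678,  0.33286267, -0.06472047,  1.46091489,  0.02161924,
        1.34988671, -0.0885038 ]), 'joint_vel': array([ 0.00011613,  0.00049763, -0.00102577, -0.00080371, -0.00102772,
        0.00051576,  0.0003784 ]), 'joint_torque': array([-8.04805622e-04, -6.23259616e+01,  2.40376359e-02, -3.89904177e+01,
       -6.14359835e-02,  3.95519729e-02,  1.06567563e-04]), 'ee_pos': array([ 0.28221227, -0.55724089,  0.22177235]), 'eef_rot': array([ 9.72650187e-01,  2.32273850e-01, -1.95808920e-04, -6.59149406e-04]), 'ft_force': array([ 0.11022506, -0.02103738,  0.74816551]), 'torque': array([-0.00232593, -0.03043319,  0.01742933]), 'grip_force': 0.0, 'width': 0.08704284159805681}
{'fx': 392.1075691778366, 'fy': 392.1075691778366, 'cx': 278.72368067311476, 'cy': 206.55092201899066, 'origin': array([ 0.91842841, -0.34821552,  0.45652794]), 'attitude': array([0.40345579, 0.16872176, 0.3300346 , 0.83656055])}
{'fx': 394.3693698651044, 'fy': 394.3693698651044, 'cx': 285.30736166877637, 'cy': 205.86835318709493, 'origin': array([0.44187668, 0.01807186, 0.71324392]), 'attitude': array([-0.05544396,  0.06831681,  0.71154271, -0.69711244])}
```

View pics/scene0.png

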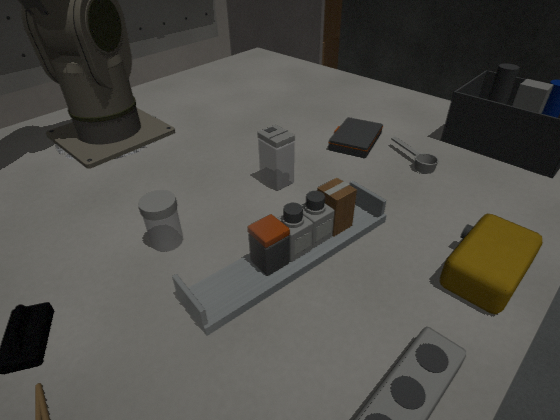

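View pics/top0.png

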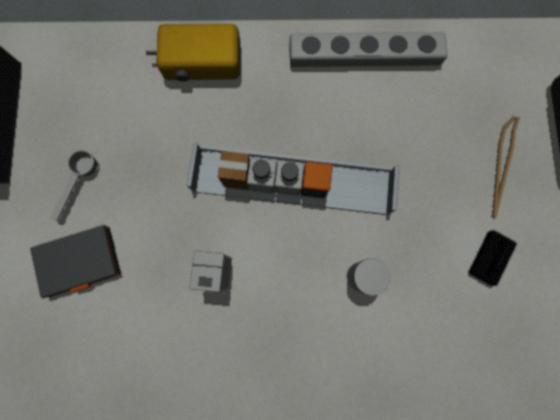

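The scene view shows the tub at (277,157), the round jar at (162,220), and the row with canister, bottles at (293,230) and (318,215), then carton. In the top view, image up is +x and left is +y. The tub lid is near (207,271), the caps near (261,170) and (290,173), and the rack spans columns 190–397.

```bash
cat > h.py <<'E'
import numpy as np, cv2
from scipy.spatial.transform import Rotation as R
from bench import r
def ray(n,px,info=None):
    c=info or r.camera_info(n); p=np.atleast_2d(np.array(px,float))
    d=np.c_[(p[:,0]-c["cx"])/c["fx"],-(p[:,1]-c["cy"])/c["fy"],-np.ones(len(p))]
    return np.array(c["origin"]),R.from_quat(c["attitude"]).apply(d)
def plane(n,px,z,info=None):
    o,d=ray(n,px,info); return o+d*((z-o[2])/d[:,2])[:,None]
def proj(n,P,info=None):
    c=info or r.camera_info(n); q=R.from_quat(c["attitude"]).inv().apply(np.atleast_2d(P)-c["origin"])
    return np.c_[c["cx"]-c["fx"]*q[:,0]/q[:,2],c["cy"]+c["fy"]*q[:,1]/q[:,2]]
E
python3 - <<'E'
import cv2,numpy as np
im=cv2.imread("pics/top0.png")
a=cv2.resize(im[140:230,180:410],None,fx=3.4,fy=3.4,interpolation=cv2.INTER_CUBIC)
b=cv2.resize(im[240:300,180:410],None,fx=3.4,fy=3.4,interpolation=cv2.INTER_CUBIC)
cv2.imwrite("pics/crop0.png",cv2.convertScaleAbs(np.vstack([a,b]),alpha=1.5))
from h import *
# colours: tub lid
g=cv2.cvtColor(im,cv2.COLOR_BGR2GRAY)
hsv=cv2.cvtColor(im,cv2.COLOR_BGR2HSV)
print(im[271,200],im[262,207],im[282,205],im[271,240],im[170,261],im[190,350],im[178,318],im[165,233])
for nm,px,z in[("capL",(261,170),.091),("capR",(290,173),.091),("tub",(207,271),.11),("jar",(371,277),.08)]: print(nm,plane("top",px,z).round(3))
E
```

```text
[130 134 132] [132 136 132] [66 64 62] [137 142 141] [72 72 70] [146 144 136] [ 22  74 139] [138 143 139]
capL [[0.612 0.044 0.091]]
capR [[ 0.606 -0.003  0.091]]
tub [[0.451 0.126 0.11 ]]
jar [[ 0.437 -0.128  0.08 ]]
```

View pics/crop0.png

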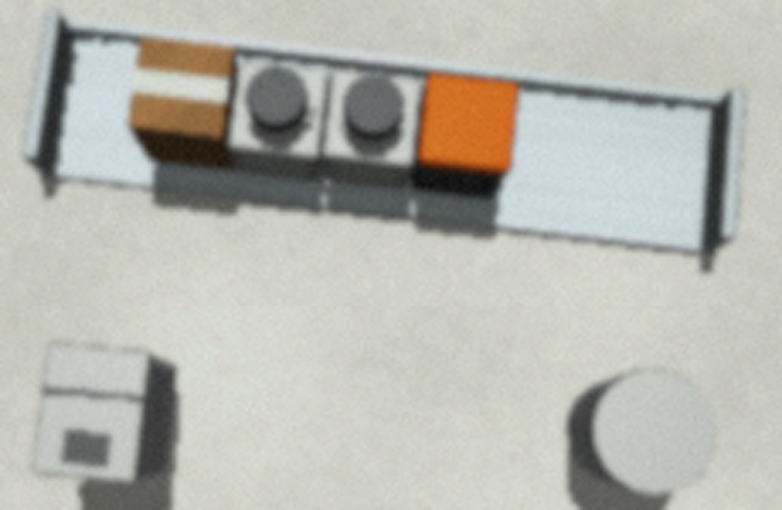

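The crop (3.4x) clearly shows the tub lid corners, end-stop tops, caps at (277,98) and (373,106), and the orange canister and brown carton tops.

Run:
```python
from h import *
A=lambda L:np.c_[180+np.array(L)[:,0]/3.4,140+np.array(L)[:,1]/3.4]
B=lambda L:np.c_[180+np.array(L)[:,0]/3.4,240+(np.array(L)[:,1]-306)/3.4]
t=plane("top",B([(50,343),(150,351),(136,480),(35,472)]),.11); c=t.mean(0)
L=np.linalg.norm(np.roll(t,-1,0)-t,axis=1)
print("tub",t.round(4).tolist(),c.round(4),L.round(4)); 
v=(t[0]+t[1]-t[2]-t[3])/2; print("tub long axis deg",np.degrees(np.arctan2(v[1],v[0])))
cap=plane("top",A([(277,98),(373,106)]),.091);print("caps",cap.round(4).tolist(),np.linalg.norm(cap[0]-cap[1]))
st=plane("top",A([(70,15),(48,160),(720,92),(712,238)]),.046);print("stops inner",st.round(4).tolist())
fl=plane("top",A([(60,178),(700,248)]),.006);print("front",fl.round(4).tolist())
d=fl[0]-fl[1];print("rack yaw",np.degrees(np.arctan2(-d[0],d[1])),np.linalg.norm(d))
d=cap[0]-cap[1];print("row yaw",np.degrees(np.arctan2(-d[0],d[1])))
can=plane("top",A([(425,72),(518,83),(510,172),(415,160)]),.082);print("can",can.mean(0).round(4))
car=plane("top",A([(142,38),(238,47),(228,140),(132,128)]),.082);print("carton",car.mean(0).round(4))
# scene: check tub & caps by two-view
P=np.r_[[c],cap]; print(proj("scene",P).round(1).tolist())
s=cv2.imread("pics/scene0.png")
cv2.imwrite("pics/crop1.png",cv2.convertScaleAbs(cv2.resize(s[110:330,170:400],None,fx=2.7,fy=2.7,interpolation=cv2.INTER_CUBIC),alpha=1.5))
```

```text
tub [[0.4819, 0.1448, 0.11], [0.4774, 0.1003, 0.11], [0.4212, 0.1062, 0.11], [0.4256, 0.1504, 0.11]] [0.4515 0.1254 0.11  ] [0.0448 0.0565 0.0444 0.0565]
tub long axis deg -5.7811683988061064
caps [[0.6139, 0.0429, 0.091], [0.6092, -0.0029, 0.091]] 0.0461298866734227
stops inner [[0.6726, 0.1513, 0.046], [0.5959, 0.1613, 0.046], [0.6256, -0.184, 0.046], [0.5493, -0.1746, 0.046]]
front [[0.5951, 0.1633, 0.006], [0.5504, -0.1793, 0.006]]
rack yaw -7.431350941836146 0.3455069740168467
row yaw -5.918671485931225
can [ 0.603  -0.0487  0.082 ]
carton [0.6222 0.0879 0.082 ]
[[275.0, 133.1], [313.4, 195.1], [291.5, 207.3]]
```

View pics/crop1.png

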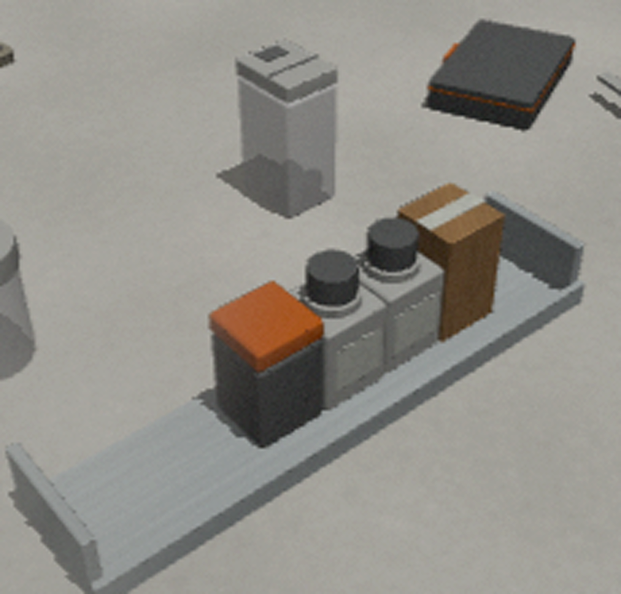

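Run:
```python
from h import *
top=cv2.imread("pics/top0.png");sc=cv2.imread("pics/scene0.png")
def cont(m,n=1,a=30):
    cs,_=cv2.findContours(m.astype(np.uint8)*255,cv2.RETR_EXTERNAL,cv2.CHAIN_APPROX_NONE)
    return sorted([c for c in cs if cv2.contourArea(c)>a],key=cv2.contourArea)[::-1][:n]
def mid(n1,p1,n2,p2):
    o,d=ray(n1,p1);q,e=ray(n2,p2);d=d[0]/np.linalg.norm(d);e=e[0]/np.linalg.norm(e)
    s=np.linalg.lstsq(np.c_[d,-e],q-o,rcond=None)[0];a=o+s[0]*d;b=q+s[1]*e
    return ((a+b)/2).round(4),round(np.linalg.norm(a-b),4)
# tub lid in top: brighter than dark, compare to background by local threshold
h=cv2.cvtColor(top,cv2.COLOR_BGR2HSV)
o=cont((h[...,0]<14)&(h[...,1]>150)&(h[...,2]>60)&(np.indices(h.shape[:2])[0]>150)&(np.indices(h.shape[:2])[0]<200))[0]
print("orange rect",cv2.minAreaRect(o))
g=cv2.cvtColor(top,cv2.COLOR_BGR2GRAY)
caps=cont(g[155:190,248:305]<90,2)
for c in caps:
    (x,y),rad=cv2.minEnclosingCircle(c); print("cap",x+248,y+155,rad,cv2.contourArea(c))
jar=cv2.HoughCircles(g[240:310,330:410],cv2.HOUGH_GRADIENT,1,50,param1=60,param2=12,minRadius=12,maxRadius=25)
print("jar",jar)
gs=cv2.cvtColor(sc,cv2.COLOR_BGR2GRAY)
for c in cont(gs[188:235,280:330]<60,4): print("scap",cv2.boundingRect(c)[0]+280,cv2.boundingRect(c)[1]+188,cv2.boundingRect(c)[2:])
# two-view with hand-read points (top crop -> px), scene crop
T=lambda u,v,b=0:(180+u/3.4,(140+v/3.4) if not b else 240+(v-306)/3.4)
S=lambda u,v:(170+u/2.7,110+v/2.7)
for n,p,q in[("capL",T(277,98),S(393,232)),("capR",T(373,106),S(332,264)),
 ("tub BL",T(50,343,1),S(338,73)),("tub BR",T(150,351,1),S(290,96)),("tub FR",T(136,480,1),S(237,62)),
 ("can bl",T(425,72),S(323,325)),("can br",T(518,83),S(262,362)),("can fr",T(510,172),S(210,320)),
 ("stopR back in",T(720,92),S(100,543)),("stopL back",T(70,15),S(576,246))]: print(n,*mid("top",p,"scene",q))
```

```text
orange rect ((316.84759521484375, 175.8719482421875), (26.61400032043457, 26.503570556640625), 6.34019136428833)
cap 276.0 172.0 32.756778717041016 971.5
jar [[[43.5 35.5 19.6]]]
scap 281 188 (49, 40)
capL [0.6155 0.0441 0.0892] 0.003
capR [ 0.6102 -0.0022  0.09  ] 0.002
tub BL [0.4827 0.1466 0.1043] 0.0014
tub BR [0.4785 0.1021 0.1032] 0.0022
tub FR [0.4218 0.1075 0.1068] 0.0022
can bl [ 0.6302 -0.0298  0.0749] 0.0006
can br [ 0.625  -0.0742  0.0748] 0.0032
can fr [ 0.5801 -0.0688  0.0738] 0.0023
stopR back in [ 0.6281 -0.187   0.0366] 0.0004
stopL back [0.6749 0.1534 0.047 ] 0.0066
```

Emit:
arm_command(moves=[0, 0, 0, -6.95, 0, 0, 0, -6.95, 0, 0, 0, -6.95, 0, 0, 0, -6.95, 0, 0, 0, -6.95, 0, 0, 0, -6.95, 0, 0, 0, -6.95, 0, 0, 0, -6.95, 3, 1.3, 0, 0, 3, 1.3, 0, 0, 3, 1.3, 0, 0, 3, 1.3, 0, 0], fingers=100, squeeze=15)

```text
time: 1.1
ee_pos: [0.3501, -0.444, 0.2221]
eef_rot: [0.752, 0.659, 0.0, -0.0]
ft_force: [-0.4, 0.4, -0.2]
width: 0.087
grip_force: 0.0
```

Emit:
arm_command(moves=[3.2, 1.4, 0, 0, 3.2, 1.4, 0, 0, 3.2, 1.4, 0, 0, 3.2, 1.4, 0, 0, 3.2, 1.4, 0, 0, 3.2, 1.4, 0, 0, 3.2, 1.4, 0, 0, 3.2, 1.4, 0, 0, 3.2, 1.4, 0, 0, 3.2, 1.4, 0, 0, 3.2, 1.4, 0, 0, 3.2, 1.4, 0, 0])

```text
time: 2.1
ee_pos: [0.5671, -0.0853, 0.2223]
eef_rot: [0.752, 0.659, -0.0, -0.0]
ft_force: [1.6, -0.1, -0.2]
width: 0.0872
grip_force: 0.0
```

```bash
cat >> h.py <<'E'
def go(target,yaw=None):
    """tool-frame shift in cm from TCP to world target; target tool-y yaw in deg"""
    s=r.read_state();q=R.from_quat(s["eef_rot"]);print("t",round(s["time"],2),"tcp",s["ee_pos"].round(4),"F",s["ft_force"].round(1),"w",round(s["width"],4),"g",round(s["grip_force"],1))
    y=q.as_matrix()[:,1];print("tool y yaw",np.degrees(np.arctan2(y[1],y[0])).round(2),"j7",s["joint_positions"][6].round(2))
    print("shift cm",(q.inv().apply(np.array(target)-s["ee_pos"])*100).round(2))
E
python3 - <<'E'
from h import *
go([.610,-.002,.1])
i=r.camera_info("wrist");im=r.camera("wrist");cv2.imwrite("pics/w1.png",cv2.convertScaleAbs(im[:,:,::-1],alpha=1.4))
import pickle;pickle.dump(i,open("w1.pkl","wb"))
for n,p in dict(capL=(.6148,.0438,.091),capR=(.610,-.002,.091),lipmid=(.65,-.04,.016)).items(): print(n,proj("wrist",p,i).round(0))
E
```

```text
t 2.1 tcp [ 0.5671 -0.0853  0.2223] F [ 1.6 -0.1 -0.2] w 0.0872 g 0.0
tool y yaw -7.56 j7 -0.17
shift cm [ 8.83  3.16 12.23]
capL [[318.  48.]]
capR [[318. 106.]]
lipmid [[349. 139.]]
```

View pics/w1.png

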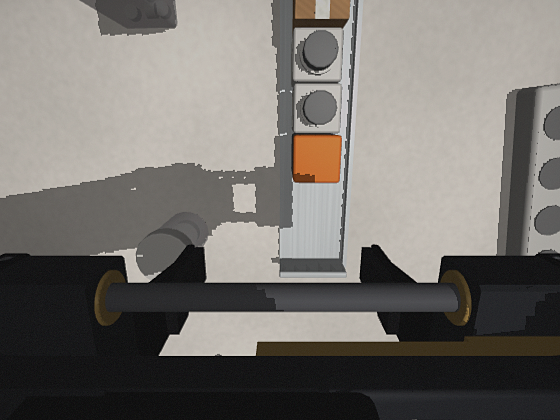

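The wrist view shows capR at (320,107) and capL at (321,50), within 2 px of the prediction. The rack's front edge runs from about (281,262) up to (292,10), so I'm checking the rack yaw from it.

Run:
```python
from h import *
import pickle
i=pickle.load(open("w1.pkl","rb"))
im=cv2.imread("pics/w1.png")
print("caps",plane("wrist",[(320,107),(320.5,50)],.091,i).round(4).tolist())
# orange
h=cv2.cvtColor(im,cv2.COLOR_BGR2HSV);m=((h[...,0]<16)&(h[...,1]>170)&(h[...,2]>90)).astype(np.uint8);m[:125]=0;m[200:]=0
print("orange",cv2.boundingRect(m))
# back lip edge: rightmost strong gradient per row
g=cv2.cvtColor(im,cv2.COLOR_BGR2GRAY).astype(float)
for v in (5,60,120,180,230,255):
    print(v,[ (u,int(g[v-2:v+3,u].mean())) for u in range(336,364,2)])
p=plane("wrist",[(346,262),(358,5)],.016,i);d=p[1]-p[0];print("back lip outer",p.round(4).tolist(),np.degrees(np.arctan2(-d[0],d[1])))
p=plane("wrist",[(281,262),(345,266)],.046,i);print(p.round(4).tolist())
```

```text
caps [[0.6115, -0.0031, 0.091], [0.6165, 0.0424, 0.091]]
orange (293, 135, 48, 47)
5 [(336, 115), (338, 117), (340, 120), (342, 120), (344, 119), (346, 119), (348, 118), (350, 161), (352, 186), (354, 114), (356, 57), (358, 167), (360, 184), (362, 184)]
60 [(336, 186), (338, 187), (340, 173), (342, 151), (344, 194), (346, 192), (348, 196), (350, 84), (352, 99), (354, 86), (356, 196), (358, 193), (360, 176), (362, 178)]
120 [(336, 189), (338, 183), (340, 131), (342, 199), (344, 197), (346, 205), (348, 100), (350, 63), (352, 206), (354, 198), (356, 180), (358, 183), (360, 184), (362, 183)]
180 [(336, 123), (338, 121), (340, 194), (342, 198), (344, 91), (346, 52), (348, 201), (350, 188), (352, 182), (354, 183), (356, 184), (358, 184), (360, 184), (362, 182)]
230 [(336, 181), (338, 183), (340, 100), (342, 90), (344, 114), (346, 185), (348, 181), (350, 180), (352, 178), (354, 177), (356, 180), (358, 183), (360, 182), (362, 182)]
255 [(336, 178), (338, 184), (340, 94), (342, 69), (344, 183), (346, 178), (348, 183), (350, 183), (352, 182), (354, 183), (356, 181), (358, 181), (360, 196), (362, 8)]
back lip outer [[0.6346, -0.1925, 0.016], [0.6686, 0.0922, 0.016]] -6.80863526160618
[[0.5544, -0.1677, 0.046], [0.6284, -0.1827, 0.046]]
```

Emit:
arm_command(moves=[2.93, 1.09, 0, 0, 2.93, 1.09, 0, 0, 2.93, 1.09, 0, 0, 0, 0, 2.4, 0, 0, 0, 3, 0, 0, 0, 3, 0, 0, 0, 3, 0, 0, 0, 2, 0, 0, 0, 1.5, 0, 0, 0, 0, 0, 0, 0, 0, 0])

```text
time: 3.07
ee_pos: [0.61, -0.004, 0.073]
eef_rot: [0.752, 0.659, -0.001, -0.001]
ft_force: [0.1, -0.5, -0.1]
width: 0.087
grip_force: 0.0
```

Emit:
arm_command(moves=[0, 0, 0, 0, 0, 0, 0, 0, 0, 0, 0, 0, 0, 0, 0, 0, 0, 0, 0, 0, 0, 0, 0, 0, 0, 0, 0, 0, 0, 0, 0, 0], fingers=20, squeeze=12)

```text
time: 3.73
ee_pos: [0.6106, -0.004, 0.0736]
eef_rot: [0.752, 0.659, 0.0, 0.0]
ft_force: [0.0, 0.0, -1.0]
width: 0.0416
grip_force: 0.0
```

Emit:
arm_command(moves=[0, 0, 0, 0, 0, 0, 0, 0, 0, 0, 0, 0, 0, 0, 0, 0, 0, 0, 0, 0])

```text
time: 4.15
ee_pos: [0.6106, -0.004, 0.0735]
eef_rot: [0.752, 0.659, -0.0, 0.0]
ft_force: [0.6, -0.6, -0.6]
width: 0.0296
grip_force: 12.0
```

Emit:
arm_command(moves=[-0.3, 0, 0, 0, -0.5, 0, 0, 0, -0.5, 0, 0, 0, -0.5, 0, 0, 0, -0.5, 0, 0, 0, -0.5, 0, 0, 0, -0.5, 0, 0, 0, -0.5, 0, 0, 0, -0.4, 0, 0, 0, -0.3, 0, 0, 0, 0, 0, 0, 0, 0, 0, 0, 0])

```text
time: 5.15
ee_pos: [0.6056, -0.0492, 0.0754]
eef_rot: [0.752, 0.659, 0.001, 0.001]
ft_force: [-3.0, 1.6, 12.3]
width: 0.0293
grip_force: 19.3
```

Emit:
arm_command(moves=[0, 0, 0, 0, 0, 0, 0, 0, 0, 0, 0, 0, 0, 0, 0, 0, 0, 0, 0, 0, 0, 0, 0, 0, 0, 0, 0, 0], fingers=100)

```text
time: 5.73
ee_pos: [0.6045, -0.0488, 0.0733]
eef_rot: [0.752, 0.659, -0.0, -0.0]
ft_force: [-0.2, -0.5, 0.1]
width: 0.0684
grip_force: 0.0
```

Run:
```python
from h import *
go([.6155,.0432,.0735])
cv2.imwrite("pics/s2.png",cv2.convertScaleAbs(r.camera("scene")[:,:,::-1],alpha=1.4))
```

```text
t 5.73 tcp [ 0.6045 -0.0488  0.0733] F [-0.2 -0.5  0.1] w 0.0684 g 0.0
tool y yaw -7.55 j7 -0.32
shift cm [ 9.26 -0.12 -0.02]
```

View pics/s2.png

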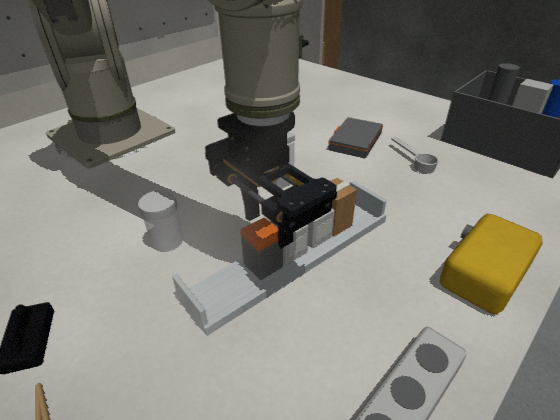

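The arm hides much of the row in this view. The canister has moved from about (270,245) to (262,250). I'll lift clear and look again.

Emit:
arm_command(moves=[0, 0, 0, 0, 0, 0, -1, 0, 0, 0, -2, 0, 0, 0, -3, 0, 0, 0, -3, 0, 0, 0, -3, 0, 0, -3, 0, 0, 0, -4, 0, 0, 0, -4, 0, 0, 0, -3, 0, 0, 0, 0, 0, 0])

```text
time: 6.7
ee_pos: [0.4615, -0.0295, 0.1941]
eef_rot: [0.752, 0.659, -0.001, 0.001]
ft_force: [0.7, -0.1, 0.3]
width: 0.0874
grip_force: 0.0
```

Run:
```python
from h import *
import pickle
go([.6155,.0432,.0735])
i=r.camera_info("wrist");pickle.dump(i,open("w3.pkl","wb"))
w=r.camera("wrist")[:,:,::-1]
s=r.camera("scene")[:,:,::-1]; t=r.camera("top")[:,:,::-1]
cv2.imwrite("pics/w3.png",w);cv2.imwrite("pics/s3.png",s);cv2.imwrite("pics/t3.png",t)
c=np.vstack([cv2.resize(t[140:230,180:410],(782,306),interpolation=cv2.INTER_CUBIC),np.hstack([w[:290,180:571],np.zeros((290,11,3),np.uint8),cv2.resize(s[170:320,170:391],None,fx=1.81,fy=1.934)])[:,:782]]) if 0 else None
a=cv2.resize(s[170:330,160:400],(600,400)); b=cv2.resize(w[:250,200:450],(200,200))
cv2.imwrite("pics/c3.png",cv2.convertScaleAbs(np.hstack([a,np.vstack([b,cv2.resize(t[140:230,180:410],(200,78)),np.zeros((122,200,3),np.uint8)])]),alpha=1.4))
```

```text
t 6.7 tcp [ 0.4615 -0.0295  0.1941] F [ 0.7 -0.1  0.3] w 0.0874 g 0.0
tool y yaw -7.49 j7 -0.18
shift cm [ 9.25 14.33 12.02]
```

View pics/c3.png

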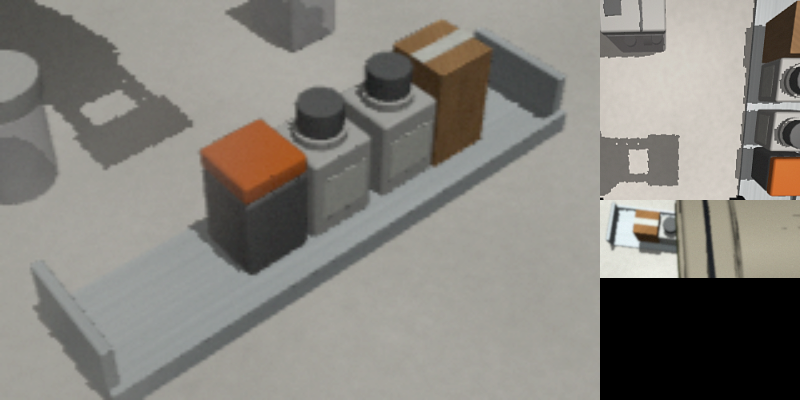

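The crop shows the gap is only about 12 mm. Gripped by the cap, the bottle tilted and slipped. Both bottles are upright, so next I'll grip bottle R by its body, lower down. First I'll locate the caps in the raw wrist picture.

Run:
```python
from h import *
import pickle
i=pickle.load(open("w3.pkl","rb"));w=cv2.imread("pics/w3.png");g=cv2.medianBlur(cv2.cvtColor(w,cv2.COLOR_BGR2GRAY),3)
c=cv2.HoughCircles(g[60:210,400:500],cv2.HOUGH_GRADIENT,1,40,param1=80,param2=14,minRadius=12,maxRadius=26)
c=c[0]+[400,60,0];print(c)
print("caps",plane("wrist",c[:,:2],.091,i).round(4).tolist())
go([.61,0,.03])
print(proj("wrist",[(.6165,.0424,.091),(.609,-.015,.091)],i).round(0).tolist())
cv2.imwrite("pics/w3c.png",cv2.convertScaleAbs(cv2.resize(w[0:300,0:560],(780,418)),alpha=1.4))
```

```text
[[461.5        102.5         25.39999962]
 [447.5        170.5         21.        ]]
caps [[0.6145, 0.0405, 0.091], [0.6042, -0.0129, 0.091]]
t 6.85 tcp [ 0.4665 -0.0304  0.1946] F [-0.1 -0.1 -0.1] w 0.0874 g 0.0
tool y yaw -7.55 j7 -0.18
shift cm [ 4.91 13.8  16.48]
[[464.0, 100.0], [453.0, 172.0]]
```

View pics/w3c.png

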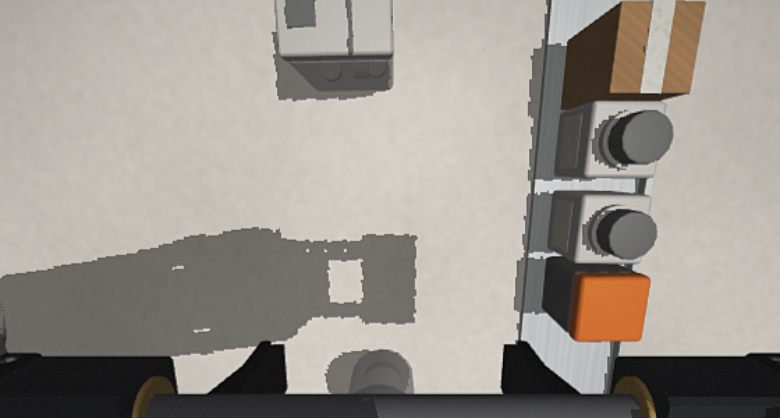

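Emit:
arm_command(moves=[0.74, 2.75, 0, 0, 0.74, 2.75, 0, 0, 0.74, 2.75, 0, 0, 0.74, 2.75, 0, 0, 0.74, 2.75, 0, 0, 0, 0, 2, 0, 0, 0, 3.5, 0, 0, 0, 3.5, 0, 0, 0, 2.5, 0, 0, 0, 2, 0, 0, 0, 2, 0, 0, 0, 0.9, 0])

```text
time: 7.85
ee_pos: [0.6065, -0.0115, 0.0262]
eef_rot: [0.752, 0.659, -0.001, -0.002]
ft_force: [-0.3, -1.5, -0.0]
width: 0.087
grip_force: 0.0
```

Emit:
arm_command(moves=[0, 0, 0, 0, 0, 0, 0, 0, 0, 0, 0, 0, 0, 0, 0, 0, 0, 0, 0, 0, 0, 0, 0, 0, 0, 0, 0, 0, 0, 0, 0, 0, 0, 0, 0, 0], fingers=40, squeeze=20)

```text
time: 8.6
ee_pos: [0.6075, -0.0116, 0.0301]
eef_rot: [0.752, 0.659, 0.0, 0.0]
ft_force: [-0.8, -0.6, 4.3]
width: 0.0455
grip_force: 20.0
```

Emit:
arm_command(moves=[-0.3, 0, 0, 0, -0.4, 0, 0, 0, -0.4, 0, 0, 0, -0.4, 0, 0, 0, -0.4, 0, 0, 0, -0.4, 0, 0, 0])

```text
time: 9.1
ee_pos: [0.6045, -0.0338, 0.0301]
eef_rot: [0.752, 0.659, 0.001, -0.0]
ft_force: [-0.4, 5.1, 6.3]
width: 0.0459
grip_force: 20.0
```

Force is modest. I'll continue.

Emit:
arm_command(moves=[-0.4, 0, 0, 0, -0.4, 0, 0, 0, -0.4, 0, 0, 0, -0.4, 0, 0, 0, -0.4, 0, 0, 0, -0.3, 0, 0, 0, -0.2, 0, 0, 0, 0, 0, 0, 0, 0, 0, 0, 0])

```text
time: 9.85
ee_pos: [0.6012, -0.0592, 0.0301]
eef_rot: [0.752, 0.659, 0.0, 0.0]
ft_force: [0.2, 3.1, 5.7]
width: 0.0459
grip_force: 20.0
```

Emit:
arm_command(moves=[0, 0, 0, 0, 0, 0, 0, 0, 0, 0, 0, 0, 0, 0, 0, 0, 0, 0, 0, 0, 0, 0, 0, 0, 0, 0, 0, 0, 0, 0, 0, 0, 0, 0, 0, 0, 0, 0, 0, 0], fingers=100)

```text
time: 10.68
ee_pos: [0.6008, -0.0591, 0.0296]
eef_rot: [0.752, 0.659, 0.0, 0.0]
ft_force: [-0.3, -0.5, -0.1]
width: 0.087
grip_force: 0.0
```

Emit:
arm_command(moves=[0, 0, -1.5, 0, 0, 0, -3, 0, 0, 0, -3.5, 0, 0, 0, -3.5, 0, 0, 0, -3.5, 0, 0, 0, -3, 0, 0, -3, 0, 0, 0, -4, 0, 0, 0, -4, 0, 0, 0, -3, 0, 0, 0, 0, 0, 0, 0, 0, 0, 0])

```text
time: 11.68
ee_pos: [0.4612, -0.0411, 0.2101]
eef_rot: [0.752, 0.659, -0.0, 0.001]
ft_force: [1.3, -0.4, -0.1]
width: 0.0872
grip_force: 0.0
```

```bash
cat >> h.py <<'E'
def caps(w,i,guess):
    g=cv2.medianBlur(cv2.cvtColor(w,cv2.COLOR_BGR2GRAY),3);out=[]
    for p in proj("wrist",guess,i):
        u,v=p.astype(int);u0,v0=max(u-40,0),max(v-40,0)
        c=cv2.HoughCircles(g[v0:v+40,u0:u+40],cv2.HOUGH_GRADIENT,1,60,param1=80,param2=12,minRadius=12,maxRadius=26)
        if c is not None: out.append(c[0][0][:2]+[u0,v0])
    return out
E
python3 - <<'E'
from h import *
import pickle
r.camera("top")
i=r.camera_info("wrist");w=r.camera("wrist")[:,:,::-1];pickle.dump(i,open("w4.pkl","wb"));cv2.imwrite("pics/w4.png",w)
G=[(.6155,.0428,.091),(.601,-.0575,.091)];print(proj("wrist",G,i).round(0).tolist())
c=caps(w,i,G);print(c,plane("wrist",c,.091,i).round(4).tolist())
go([.4525,.1265,.2])
s=r.camera("scene")[:,:,::-1]
cv2.imwrite("pics/c4.png",cv2.convertScaleAbs(np.hstack([cv2.resize(s[110:330,160:400],(400,367)),cv2.resize(w[:300,160:560],(400,367))[:, :400]]),alpha=1.4))
E
```

```text
[[451.0, 86.0], [434.0, 204.0]]
[array([444.5,  80.5]), array([430.5, 206.5])] [[0.6099, 0.0479, 0.091], [0.5982, -0.0598, 0.091]]
t 11.78 tcp [ 0.4626 -0.041   0.21  ] F [-0.5  0.   0. ] w 0.0869 g 0.0
tool y yaw -7.55 j7 -0.14
shift cm [16.47 -3.21  0.99]
```

View pics/c4.png

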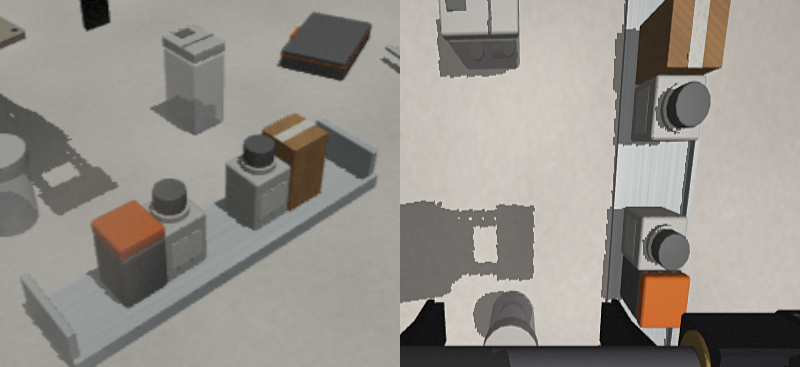

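The gap is about 56 mm and both bottles are upright, with capL at (447,85) and capR at (429,204) in wrist pixels. Next I'll move towards the tub and measure it in the wrist view.

Emit:
arm_command(moves=[2.5, -0.9, 0, 0, 2.5, -0.9, 0, 0, 2.5, -0.9, 0, 0, 1, -0.5, 0, 0, 0, 0, 0, 0, 0, 0, 0, 0])

```text
time: 12.33
ee_pos: [0.4419, 0.0476, 0.2095]
eef_rot: [0.752, 0.659, 0.0, -0.0]
ft_force: [1.0, -0.8, -0.2]
width: 0.0871
grip_force: 0.0
```

Run:
```python
from h import *
import pickle
r.camera("top")
i=r.camera_info("wrist");w=r.camera("wrist")[:,:,::-1];pickle.dump(i,open("w5.pkl","wb"));cv2.imwrite("pics/w5.png",w)
go([.4525,.1265,.2])
T=[(.4827,.1460,.11),(.4780,.1015,.11),(.4215,.1070,.11),(.4256,.1515,.11)];print(proj("wrist",T,i).round(0).tolist())
cv2.imwrite("pics/c5.png",cv2.convertScaleAbs(cv2.resize(w[:300],(784,420)),alpha=1.4))
```

```text
t 12.43 tcp [0.4419 0.0465 0.2094] F [0.7 0.2 0.2] w 0.0867 g 0.0
tool y yaw -7.62 j7 -0.31
shift cm [ 8.07 -0.01  0.94]
[[318.0, 83.0], [317.0, 142.0], [248.0, 145.0], [244.0, 86.0]]
```

View pics/c5.png

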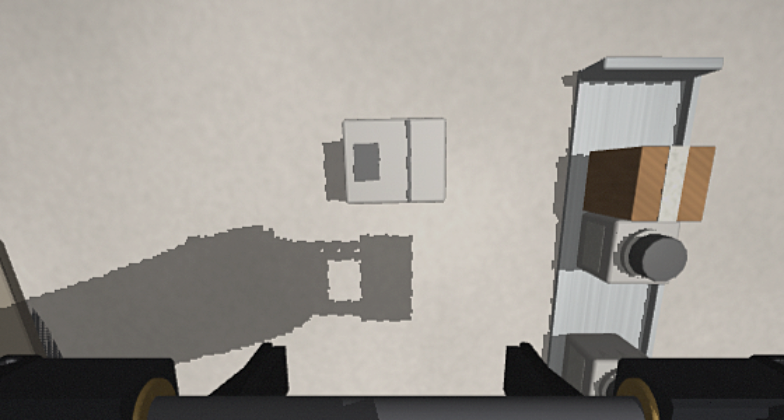

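The tub lid spans wrist pixels u 246–319 and v 85–145, matching the prediction, and it's aligned with the tool. Next I'll check the rack yaw and the gap centre in this view.

Run:
```python
from h import *
import pickle
i=pickle.load(open("w5.pkl","rb"));k=1/1.4
t=plane("wrist",np.array([(446,119),(446,203),(344,203),(344,119)])*k,.11,i)
v=t[0]-t[3];print("tub",t.mean(0).round(4),np.degrees(np.arctan2(v[1],v[0])),np.linalg.norm(v),np.linalg.norm(t[0]-t[1]))
p=plane("wrist",np.array([(577,76),(549,360)])*k,.006,i);d=p[0]-p[1];print("front edge",p.round(4).tolist(),np.degrees(np.arctan2(-d[0],d[1])))
p=plane("wrist",np.array([(600,68),(720,68)])*k,.046,i);d=p[1]-p[0];print("stop",p.round(4).tolist(),np.degrees(np.arctan2(d[1],d[0])))
print("capL",plane("wrist",np.array([(657,258)])*k,.091,i).round(4))
print("carton",plane("wrist",np.array([(638,147),(715,147),(702,221),(630,220)])*k,.082,i).mean(0).round(4))
```

```text
tub [0.4523 0.1257 0.11  ] -7.584309968999039 0.05642949642968356 0.04559203686441866
front edge [[0.5965, 0.1706, 0.006], [0.5672, -0.0599, 0.006]] -7.247542076614273
stop [[0.596, 0.1682, 0.046], [0.6755, 0.1576, 0.046]] -7.5852809715436775
capL [[0.6122 0.0449 0.091 ]]
carton [0.6248 0.0893 0.082 ]
```

Emit:
arm_command(moves=[2.7, 0, 0, 0, 2.7, 0, 0, 0, 2.62, 0, 0, 0, 0, 0, 1, 0, 0, 0, 3, 0, 0, 0, 3, 0, 0, 0, 3, 0, 0, 0, 2.4, 0, 0, 0, 1.5, 0, 0, 0, 0.5, 0, 0, 0, 0, 0])

```text
time: 13.35
ee_pos: [0.4515, 0.1261, 0.0643]
eef_rot: [0.752, 0.659, -0.001, -0.001]
ft_force: [-0.4, 0.6, 0.4]
width: 0.0873
grip_force: 0.0
```

Emit:
arm_command(moves=[0, 0, 0, 0, 0, 0, 0, 0, 0, 0, 0, 0, 0, 0, 0, 0, 0, 0, 0, 0, 0, 0, 0, 0, 0, 0, 0, 0, 0, 0, 0, 0], fingers=55, squeeze=15)

```text
time: 14.02
ee_pos: [0.4523, 0.1272, 0.066]
eef_rot: [0.752, 0.659, 0.0, 0.0]
ft_force: [-0.9, -0.9, 5.5]
width: 0.0577
grip_force: 14.9
```

Run:
```python
from h import *
go([.610,-.0075,.09])
```

```text
t 14.02 tcp [0.4523 0.1272 0.066 ] F [-0.9 -0.9  5.5] w 0.0577 g 14.9
tool y yaw -7.54 j7 -0.67
shift cm [-11.28  17.41  -2.39]
```

Emit:
arm_command(moves=[0, 0, -0.5, 0, 0, 0, -1, 0, 0, 0, -0.5, 0, -2, 0, 0, 0, -2, 0, 0, 0, -2, 0, 0, 0, -2, 0, 0, 0, -2, 0, 0, 0, -1.15, 0, 0, 0, 0, 0, 0, 0, 0, 0, 0, 0, 0, 0, 0, 0])

```text
time: 15.02
ee_pos: [0.4376, 0.0175, 0.0859]
eef_rot: [0.752, 0.659, 0.0, 0.0]
ft_force: [0.8, 0.9, -1.7]
width: 0.0578
grip_force: 14.9
```

Run:
```python
from h import *
go([.610,-.0085,.072])
w=r.camera("wrist")[:,:,::-1];i=r.camera_info("wrist")
G=[(.6148,.0437,.091),(.601,-.058,.091)];print(proj("wrist",G,i).round(0).tolist())
c=caps(w,i,G[:1]);print(c,plane("wrist",c,.091,i).round(4).tolist())
# tub lid in wrist view: bright region extents
cv2.imwrite("pics/w6.png",w)
```

```text
t 15.02 tcp [0.4376 0.0175 0.0859] F [ 0.8  0.9 -1.7] w 0.0578 g 14.9
tool y yaw -7.51 j7 -0.34
shift cm [-0.32 17.43  1.4 ]
[[624.0, 176.0], [572.0, 348.0]]Traceback (most recent call last):
  File "<stdin>", line 5, in <module>
  File "h.py", line 22, in caps
    c=cv2.HoughCircles(g[v0:v+40,u0:u+40],cv2.HOUGH_GRADIENT,1,60,param1=80,param2=12,minRadius=12,maxRadius=26)
cv2.error: OpenCV(4.12.0) /io/opencv/modules/imgproc/src/hough.cpp:2284: error: (-215:Assertion failed) !_image.empty() && _image.type() == CV_8UC1 && (_image.isMat() || _image.isUMat()) in function 'HoughCircles'
```

Emit:
arm_command(moves=[-0.1, 1, 0, 0, 0, 2, 0, 0, 0, 2, 0, 0, 0, 2, 0, 0, 0, 1.5, 0, 0, 0, 1, 0, 0, 0, 0.8, 0, 0, 0, 0.8, 0, 0, 0, 0.8, 0, 0, 0, 0.8, 0, 0, 0, 0, 0, 0])

```text
time: 15.98
ee_pos: [0.5643, -0.0012, 0.0857]
eef_rot: [0.752, 0.659, 0.0, 0.0]
ft_force: [-1.0, -0.0, -0.7]
width: 0.0581
grip_force: 14.9
```

Emit:
arm_command(moves=[0.1, 0.6, 0, 0, 0, 0.6, 0, 0, 0, 0.6, 0, 0, 0, 0.6, 0, 0, 0, 0.6, 0, 0, 0, 0.6, 0, 0, 0, 0.6, 0, 0, 0, 0.4, 0, 0, 0, 0, 0, 0])

```text
time: 16.73
ee_pos: [0.6096, -0.0062, 0.0854]
eef_rot: [0.752, 0.659, 0.0, -0.0]
ft_force: [-0.1, -0.8, -0.4]
width: 0.0583
grip_force: 14.9
```

Emit:
arm_command(moves=[0, 0, 0.3, 0, 0, 0, 0.3, 0, 0, 0, 0.3, 0, 0, 0, 0.2, 0, 0, 0, 0.2, 0, 0, 0, 0, 0])

```text
time: 17.23
ee_pos: [0.6086, -0.006, 0.0723]
eef_rot: [0.752, 0.659, -0.0, -0.0]
ft_force: [-0.3, 0.3, -0.4]
width: 0.0578
grip_force: 14.9
```

Emit:
arm_command(moves=[0, 0, 0.1, 0, 0, 0, 0, 0, 0, 0, 0, 0])

```text
time: 17.48
ee_pos: [0.6089, -0.0059, 0.072]
eef_rot: [0.752, 0.659, 0.0, 0.0]
ft_force: [-2.9, 0.2, 4.7]
width: 0.0583
grip_force: 14.9
```

Contact with the floor. I'll release gently, then rise straight up and back off.

Emit:
arm_command(moves=[0, 0, 0, 0, 0, 0, 0, 0, 0, 0, 0, 0, 0, 0, 0, 0, 0, 0, 0, 0, 0, 0, 0, 0, 0, 0, 0, 0, 0, 0, 0, 0], fingers=100)

```text
time: 18.15
ee_pos: [0.6088, -0.006, 0.0715]
eef_rot: [0.752, 0.659, -0.0, 0.0]
ft_force: [0.2, 0.3, 0.2]
width: 0.0867
grip_force: 0.0
```

Emit:
arm_command(moves=[0, 0, -1, 0, 0, 0, -2, 0, 0, 0, -3, 0, 0, 0, -3, 0, 0, 0, -3, 0, 0, -3, 0, 0, 0, -4, 0, 0, 0, -4, 0, 0, 0, -4, 0, 0, 0, -3, 0, 0, 0, 0, 0, 0, 0, 0, 0, 0])

```text
time: 19.15
ee_pos: [0.4298, 0.0174, 0.1927]
eef_rot: [0.752, 0.659, -0.0, 0.002]
ft_force: [0.6, 0.3, -0.1]
width: 0.0868
grip_force: 0.0
```

Emit:
arm_command(moves=[-3, 0, 0, 0, -3, 0, 0, 0, -3, 0, 0, 0, -3, 0, 0, 0, -3, 0, 0, 0, -3, 0, 0, 0, -3, 0, 0, 0, -3, 0, 0, 0, 0, 0, 0, 0, 0, 0, 0, 0])

```text
time: 19.98
ee_pos: [0.3992, -0.2219, 0.1914]
eef_rot: [0.753, 0.658, 0.0, -0.0]
ft_force: [-0.5, 0.8, -0.6]
width: 0.087
grip_force: 0.0
```

Run:
```python
from h import *
go([.61,0,.2])
s=r.camera("scene")[:,:,::-1];t=r.camera("top")[:,:,::-1];cv2.imwrite("pics/s7.png",s);cv2.imwrite("pics/t7.png",t)
# expected pixels
E_={"capL":(.6148,.0437,.091),"capR":(.6018,-.058,.091),"tubtop":(.609,-.007,.116)}
for k,p in E_.items(): print(k,proj("scene",p).round(0),proj("top",p).round(0))
gt=cv2.cvtColor(t,cv2.COLOR_BGR2GRAY)
gs=cv2.cvtColor(s,cv2.COLOR_BGR2GRAY)
for n,g in(("top",gt),("scene",gs)):
    for k in("capL","capR"):
        u,v=proj(n,E_[k])[0].astype(int)
        m=(g[v-22:v+22,u-22:u+22]<(75 if n=="top" else 55)).astype(np.uint8)
        N,_,st,ce=cv2.connectedComponentsWithStats(m)
        print(n,k,[(st[j].tolist(),(ce[j]+[u-22,v-22]).round(1).tolist()) for j in range(1,N) if st[j][4]>60])
def ascii(g,y0,y1,x0,x1):
    for v in range(y0,y1,2): print(v,"".join(" .:-=+*#%@"[min(9,int(x)//19)] for x in g[v,x0:x1]))
u,v=proj("top",E_["tubtop"])[0].astype(int);ascii(gt,v-26,v+34,u-60,u+60)
```

```text
t 19.98 tcp [ 0.3992 -0.2219  0.1914] F [-0.5  0.8 -0.6] w 0.087 g 0.0
tool y yaw -7.71 j7 0.28
shift cm [24.82 17.91 -0.84]
capL [[314. 195.]] [[261. 168.]]
capR [[262. 223.]] [[324. 175.]]
tubtop [[290. 195.]] [[293. 167.]]
top capL [([0, 9, 44, 35, 676], [258.2, 177.3])]
top capR [([6, 9, 38, 35, 240], [328.4, 184.6]), ([13, 17, 18, 22, 292], [323.2, 179.7])]
scene capL [([17, 16, 27, 28, 330], [323.0, 200.6])]
scene capR [([12, 24, 21, 15, 180], [261.5, 232.6])]
141 #################################*######################################################################################
143 #################################**#*##*#########*######################################################################
145 ########################################################################################################################
147 #############################################################*##########################################################
149 ###############################################***********#*#***#*######################################################
151 
[... 2414 characters left out ...]
..::----:::::::::::::::::::::::::-=+==+*#####*+=-:::::---==+##*+=:-==============
191 -----------:-::-:::::::::::::::::::::.:..:-=+=-:::::::::::::::::::::::::-==-:-===++++++====++++**#*#**+-:::::-------====
193 ------------------------------:-::::::::::-=+=-::::::::::::::::::::::::-===::::::::::::::----=====++++=:..............::
195 --:-----:-:--------------------------------++=-::::::::::::::::::::::::-=+=:..:::.::::::::::::::::::::..            ... 
197 ---::---::::-::::::-::-:-----:------------=**+-::::::::::::::::::::::::-=++-:::::::::.::.:.:::::::...      .            
199 -------------------==----------:::::------+*#*=-----:---:::::::::::::::-+**=-::::::::::::::::::::::::..........  .
```

The top view confirms the tub upright at (293,167), where it should be, with a bottle standing on either side. Handing in.

```bash
python3 -c "
from bench import r
print(r.close_job())"
```

```text
the job is handed in; nothing more can be done
None
```

The job is handed in at about 20 s: the tub stands upright in the rack, in line with the row, with a bottle upright on either side; the gap came from moving only the right-hand bottle, after a first try gripping its cap slipped.

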